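Load the egg steamer, close it with its double lid and lift off the outer lid

TASK

Load the egg steamer: slide the wide grey rack and then the narrow yellow rack down the bowl's centre post until each is fully home. Then carry the two nested lids over together (the black stem lifts both), lower them gently until the inner lid sits flat in the bowl's rim, and lift the pale-blue outer lid alone (the white collar is its handle), leaving the inner lid seated where it is. Finish still holding the outer lid in the air, level and well clear above the stem's tip, and leave the mug, shaker and coffee jar where they stand.

Things in the scene. Friction and masses are not known exactly. Their poses are not given: they have to be found in the camera images.
- steamer: Egg steamer, fixed on the counter: pale-blue round housing (184 mm across, 24 high) with an open white bowl wall (outer diameter 164, inner 152, flat rim 76 mm above the counter). Bowl floor 24 mm above the counter. A steel post, diameter 16, tapered tip 66 mm above the counter, stands in the bowl's centre. Origin: on the counter under the post's axis; z up.
- wide_rack_mid (a point): Wide grey egg rack, loose, about 100 g: disc 124 mm across, 4 thick, dark egg rings, with a central upright collar to grasp from above (outer diameter 36, bore 24 right through, top 24 mm above the rack's underside). Point: on the axis, 12 mm above the underside; z up. Home, the rack rests on the bowl floor and this point is 36 mm above the counter.
- narrow_rack_mid (a point): Narrow yellow egg rack, loose, about 100 g: disc 100 mm across, 4 thick, with the same collar (outer diameter 36, bore 24, top 24 mm above the underside). Point: on the axis, 12 mm above the underside; z up. Home, it rests on top of the wide rack's collar and this point is 60 mm above the counter.
- inner_lid_stem (a point): Black upright stem of the inner lid, diameter 18 mm; it stands 22 mm proud of the outer lid's white collar. Lifting it lifts both lids. Point: middle of that exposed part, 11 mm below the stem's tip, 11 above the nested collar's top, 60 above the foot of the inner lid; z up. With the lid seated on the bowl this point is 128 mm above the counter.
- outer_lid_collar (a point): White tube collar in the centre of the outer lid: outer diameter 44 mm, bore 30, top 33 mm above the underside of the lid's plate. Lifting it lifts the outer lid alone. Point: on the axis, 14 mm below the collar's top, 19 above the plate's underside; z up. Nested, it is 25 mm below the stem point.
- mug: Bystander: blue ceramic mug, 76 mm across, 85 mm high. Origin at the centre of its underside. Not to be disturbed.
- shaker: Bystander: glass shaker with a steel cap, 40 mm across, 85 mm high. Origin at the centre of its underside. Not to be disturbed.
- coffee_jar: Bystander: amber glass jar with a green cap, 66 mm across, 100 mm high. Origin at the centre of its underside. Not to be disturbed.
- inner_lid: White inner lid, loose, about 300 g, hidden under the outer lid: disc 162 mm across, 8 thick, rests on the bowl rim; a ring below it (diameter 144, foot tapered to 140) reaches 8 mm further down, inside the bowl wall. The stem rises 55 mm above the disc's top. Starts standing on the counter on this ring. Origin: on the axis at the ring's foot; z up.
- outer_lid: Pale-blue outer lid, loose, about 220 g: plate 176 mm across, 5 thick, lip 6 mm down around the inner disc. Rests loosely on the inner lid's disc, the stem passing through its collar with 6 mm to spare all round. Origin: on the axis at the plate's underside (16 mm above the inner lid's origin when nested); z up.
Things that resemble listed ones, but are neither listed nor needed, are in the scene too. Leave any brown or purple look-alike of the outer_lid alone.

How it is judged:
On the way, in this order (a step that is already met when the one before it is completed fails the run):
1. the wide grey rack is fully home on the bowl floor, on the post (z of wide_rack_mid in the frame of steamer between 0.033 and 0.039 m and horizontal distance between wide_rack_mid and steamer below 0.007 m and angle between wide_rack_mid's own z axis and vertical below 0.06 rad), for 0.2 s.
2. the narrow yellow rack is fully home on top of the wide one (all of step 1 and z of narrow_rack_mid in the frame of steamer between 0.057 and 0.063 m and horizontal distance between narrow_rack_mid and steamer below 0.007 m and angle between narrow_rack_mid's own z axis and vertical below 0.06 rad), for 0.2 s.
3. the inner lid is seated on the bowl with the outer lid still nested on it (z of inner_lid_stem in the frame of steamer between 0.125 and 0.131 m and horizontal distance between inner_lid_stem and steamer below 0.007 m and angle between inner_lid_stem's own z axis and vertical below 0.06 rad and z of outer_lid_collar in the frame of inner_lid_stem between -0.028 and -0.022 m), for 0.2 s.
At the end, for the whole second after the job is handed in: Racks home on the post (wide below) and inner lid seated on the rim: each within 3 mm of seated height, 7 mm of the axis, 0.06 rad of level; outer lid held still in the fingers alone, tilt below 0.3 rad, its collar point over 172 mm above the counter; inner lid untouched (all of step 2 and z of inner_lid_stem in the frame of steamer between 0.125 and 0.131 m and horizontal distance between inner_lid_stem and steamer below 0.007 m and angle between inner_lid_stem's own z axis and vertical below 0.06 rad and height (world z) of outer_lid_collar above 0.172 m and angle between outer_lid_collar's own z axis and vertical below 0.3 rad and contact force between outer_lid and the fingers above 1 N and contact force between each of outer_lid, the fingers and inner_lid below 0.3 N and contact force between outer_lid and steamer below 0.3 N and linear speed of outer_lid below 0.03 m/s and linear speed of inner_lid below 0.02 m/s); the arm keeps its last pose, push and grip.
It fails at once if the outer lid is parted from the inner lid while the inner lid is not seated on the bowl, or the inner lid is unseated as it is lifted (z of outer_lid_collar in the frame of inner_lid_stem above -0.01 m and not (z of inner_lid_stem in the frame of steamer between 0.125 and 0.131 m and horizontal distance between inner_lid_stem and steamer below 0.007 m and angle between inner_lid_stem's own z axis and vertical below 0.06 rad)).
It fails at once if the lids are dropped onto the bowl (horizontal distance between inner_lid_stem and steamer below 0.03 m and z of inner_lid_stem in the frame of steamer below 0.145 m and linear speed of inner_lid above 0.4 m/s).
It fails at once if the mug, shaker or coffee jar is disturbed (distance of any of mug, shaker, coffee_jar from where it was at the start of the episode above 0.03 m or angle between any of mug, shaker, coffee_jar's own z axis and vertical above 0.3 rad).
It also fails if it takes over 61 s, if anything falls off the work surface, if the arm or the gripper's body presses on something with over 40 N, if the wrist force passes 120 N, or if a joint passes its speed limit or range.

ROBOT

A 6-joint arm with a two-finger parallel gripper is mounted at the origin on the work surface. World frame = base frame: x ahead of the robot, y to its left, z up, the work surface at z = 0. Lengths are in m, angles in rad, forces in N, time in s.
With the tool pointing down it reaches from about 0.375 to 0.9 m from the base axis. Payload 3.1 kg.
Tool frame: the origin (TCP) lies at the very end of the fingers, on their centre line; the grasp point (between the pads) lies 19 mm behind it; x points along the fingers, y is the direction in which the jaws open and shut, and the axes are right-handed (so a half turn about x gives the same grasp; the last joint's range is limited). The gripper opens to 85 mm and grips with 20 to 120 N. Pads are 22 mm wide; open, the fingers measure 114 mm over their backs; the gripper's body (76 mm by 85 mm) begins 54 mm behind the grasp point. The pads swing forward as they close: fully open they stand 13 mm farther back than shut.
Start: joints at [-1.31, 0.527, 1.433, -0, 1.181, -0.178], TCP at [0.266, -0.566, 0.231] pointing down, gripper open.
Joint ranges: [-3.08, 3.08], [-0.75, 2.2], [0.22, 2.44], [-1.43, 4.57], [0, 2.65], [-2.85, 2.85]. Speed limits (rad/s): [2.79, 2.79, 3.14, 3.14, 3.14, 3.14].

INTERFACE

Orientations are given as a unit quaternion [x, y, z, w].
In Python, from station import sense, snapshot, camera_model, sign_off gives the robot as it stands.
- The arm moves only by the tool step_arm, never from a script. Its argument "increments" is one flat list of numbers, 5 for each row, row after row: the shift along the tool's x, y, z in units of 60 mm (1.0 is 60 mm), then the turn about the tool's x in units of 5 degrees (1.0 is 5 degrees), then the closure, from 0 (fully open) to 1 (shut). A call has exactly 5 rows; each row is the pose to reach, as a shift and turn from the pose measured when the call began, along the tool's axes at that moment; what a row does not reach only later rows make up. A row lasts 1/8 s, in which the tool goes at most 62.5 mm and 10.7 degrees, less where a joint would pass 70% of its speed; a pose out of reach is approached as far as the arm can. A call with a gripper value outside its range is refused whole. The fingers move at their own pace and stop on an object; "grip_force" is the grip in N (left out, the last holds). Time passes only in rows, so rows that repeat a pose let the fingers close, or fill a call up. It gives the time, the measured TCP pose, the force and the opening at its end, in the units of the state.
- sense(): the state, without advancing time (a new reading comes with each control period).
- snapshot(name): name is "scene" or "top" or "wrist"; returns the picture (400x640x3 uint8, blue, green, red); there is no depth.
- camera_model(name): a dict with "vertical_fov" (degrees; the focal length in pixels is half the picture's height over the tangent of half this angle, whatever the lens; pixels are square), "cx", "cy" (the principal point, pixels), "R" (3x3) and "t" (3): a world point X has camera coordinates R X + t. Camera axes: x right, y down, z forward; pixel columns grow to the right and rows downward; lengths in m; the calibration is good to about 2 mm. The wrist camera is an equidistant fisheye: a pixel r from the principal point sees the ray r / f radians off the axis. A picture is of the moment at which its call begins: read the wrist's pose just before it. camera_model takes no time and is no camera call; for the wrist camera it gives the pose at the moment of the call.
- sign_off(): hands the job in, once; it reports no verdict.
The state is a dict: "t": time; "q": joint angles; "qd": joint speeds; "tau": joint torques, N m; "tcp_pos": TCP position; "tool_rot": TCP orientation; "force": force on the tool from outside, world axes, zero at the start; "ft_torque": the same for the moment, N m; "finger_gap": opening from 0.0 (shut) to 1.0 (fully open).
Only numpy, scipy, OpenCV 4.12 (cv2) and the standard library are available. Lean on these libraries where they do the work, as an engineer would, in place of code of your own. Each camera call takes 0.05 s, during which the arm holds its last target. There are 200 camera calls.

## Working session

There is one attempt and no reset: what is moved stays moved. The work goes in short steps, Python scripts to look and compute and a tool call to move; the robot and the scene stay as the last step left them, time stands still between calls to the robot, and variables do not carry over. Pictures are saved under pics/ and viewed, about 8 in all and at most 12, crops included, and the job is handed in when it is done.

Besides the shell and the picture viewer there is one more tool, called after "Call:" by a JSON object that holds its "name" and its "arguments", one argument or row to a line. step_arm: Moves the arm, as the interface text tells. Its arguments: {"type":"object","properties":{"increments":{"type":"array","items":{"type":"number"}},"grip_force":{"type":"number"}},"required":["increments"]}

```bash
mkdir -p pics; ls; cat > h.py <<'E'
import numpy as np, cv2
from station import sense, snapshot, camera_model, sign_off
from scipy.spatial.transform import Rotation as Ro
def ray(m,u,v,H=400):
    f=H/2/np.tan(np.radians(m["vertical_fov"])/2)
    R=np.array(m["R"]);t=np.array(m["t"])
    d=np.array([(u-m["cx"])/f,(v-m["cy"])/f,1.])
    if m.get("fish"):
        r=np.hypot(d[0],d[1]); d=np.array([d[0]/r*np.sin(r),d[1]/r*np.sin(r),np.cos(r)]) if r>1e-9 else np.array([0,0,1.])
    return -R.T@t, R.T@d
def at(m,u,v,z):
    o,d=ray(m,u,v); return o+d*(z-o[2])/d[2]
def wm():
    m=dict(camera_model("wrist")); m["fish"]=1; return m
def delta(p):  # world target tcp -> increments in 60mm units
    s=sense(); R=Ro.from_quat(s["tool_rot"]).as_matrix()
    return R.T@(np.array(p)-s["tcp_pos"])/0.06
E
python3 - <<'E'
from h import *
s=sense(); print(s["tcp_pos"],s["tool_rot"],Ro.from_quat(s["tool_rot"]).as_matrix().round(3),s["finger_gap"])
for n in("top","scene"):
    m=camera_model(n); print(n,m)
    cv2.imwrite(f"pics/{n}0.png",snapshot(n))
E
```

```text
pics
[ 0.26539459 -0.56506536  0.23032509] [-0.69012802 -0.15467017  0.69018215 -0.15313085] [[-0.001  0.425 -0.905]
 [ 0.002 -0.905 -0.425]
 [-1.    -0.002 -0.   ]] 1.0017274030409347
top {'vertical_fov': 50.11866235273339, 'cx': 318.51086669740044, 'cy': 191.63373726297553, 'R': array([[ 0.02894285, -0.99957991, -0.00152277],
       [-0.99332119, -0.02859134, -0.11178351],
       [ 0.11169301,  0.00474793, -0.99373142]]), 't': array([0.16619183, 0.5200542 , 1.22169559])}
scene {'vertical_fov': 43.81237480762212, 'cx': 324.06377716079663, 'cy': 200.6088884209778, 'R': array([[-0.78664603,  0.61695134, -0.02364463],
       [ 0.34833696,  0.41187745, -0.84203226],
       [-0.50975425, -0.67061763, -0.53890871]]), 't': array([ 0.27714342, -0.17663309,  1.83734803])}
```

View pics/top0.png

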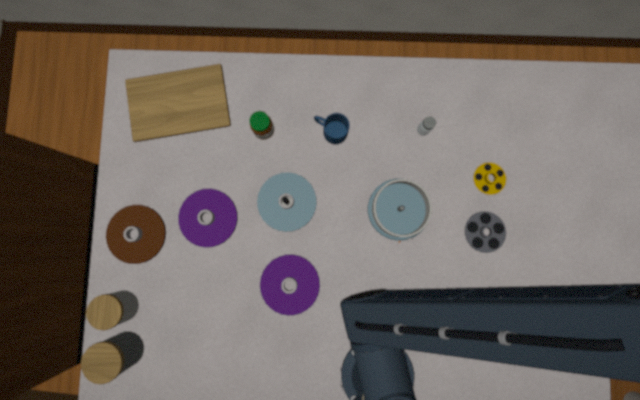

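View pics/scene0.png

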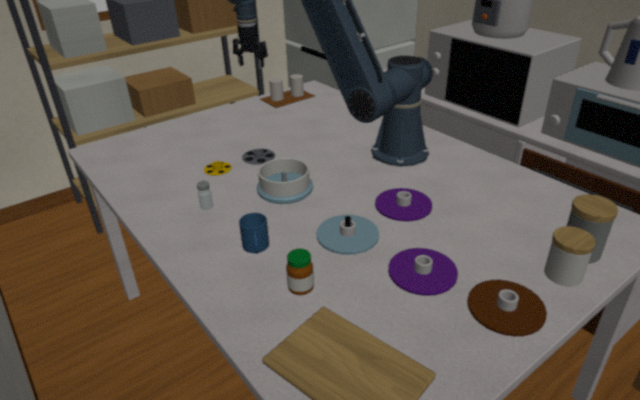

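The top view shows the grey rack near (486,232), the yellow rack (490,179), the post (401,209), the lids with a black stem (286,201), the mug (336,127), the shaker (428,125) and the jar (261,124). The scene view agrees. Now I'll locate these more exactly.

```bash
python3 - <<'E'
from h import *
m=camera_model("top"); im=cv2.imread("pics/top0.png")
P=dict(wide_top=(486,232,.024),narrow_top=(490,179,.024),post=(401,208.5,.066),stem=(286,201,.071),mug=(336,128,.085),shaker=(428,125,.085),jar=(260,121,.1))
for k,(u,v,z) in P.items(): print(k,at(m,u,v,z).round(4))
hsv=cv2.cvtColor(im,cv2.COLOR_BGR2HSV)
def blob(mask,c,r,z,name):
    w=np.zeros(mask.shape,np.uint8); cv2.circle(w,c,r,255,-1)
    mk=(mask.astype(np.uint8)*255)&w
    cs,_=cv2.findContours(mk,cv2.RETR_EXTERNAL,cv2.CHAIN_APPROX_NONE); c=max(cs,key=cv2.contourArea)
    e=cv2.fitEllipse(cv2.convexHull(c)); p=at(m,*e[0],z); print(name,np.round(e[0],1),np.round(e[1],1),p.round(4))
H,S,V=[hsv[...,i].astype(int) for i in range(3)]
blob((H>18)&(H<35)&(S>130),(490,179),25,.004,"narrow")
blob((V<125),(486,232),28,.004,"wide")
blob((S>45)&(H>80)&(H<115),(286,201),40,.021,"lid")
blob((S<40)&(V>150),(401,209),33,.076,"rim?")
cv2.imwrite("pics/crop.png",cv2.resize(im[150:270,240:530],None,fx=2.7,fy=2.7,interpolation=cv2.INTER_CUBIC))
E
```

```text
wide_top [ 0.4117 -0.3085  0.024 ]
narrow_top [ 0.5676 -0.3226  0.024 ]
post [ 0.4697 -0.0534  0.066 ]
stem [0.4811 0.2718 0.071 ]
mug [0.692  0.1365 0.085 ]
shaker [ 0.7082 -0.1247  0.085 ]
jar [0.7021 0.351  0.1   ]
narrow [489.4 178.1] [30.8 32.4] [ 0.5734 -0.3287  0.004 ]
wide [485.  231.5] [40.7 42.7] [ 0.4135 -0.3132  0.004 ]
lid [286.3 201.7] [55.9 56.6] [0.4836 0.2747 0.021 ]
rim? [407.8 207.8] [51.8 60.8] [ 0.4713 -0.0704  0.076 ]
```

View pics/crop.png

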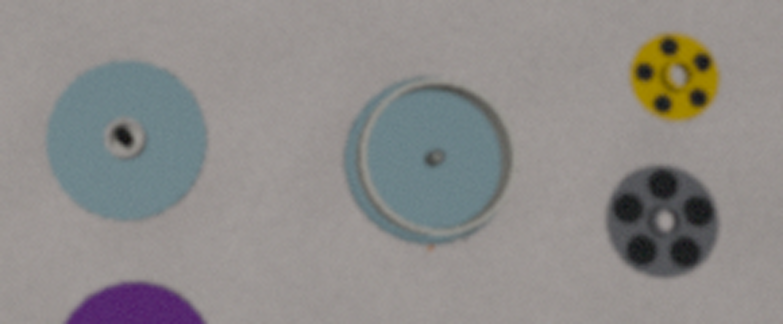

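Positions from rims and collars agree to about 5 mm. Next I move above the grey rack for a close look.

Call:
{"name": "step_arm", "arguments": {
  "increments": [1.3, -2.79, -4.02, 0, 0, 1.3, -2.79, -4.02, 0, 0, 1.3, -2.79, -4.02, 0, 0, 1.3, -2.79, -4.02, 0, 0, 1.3, -2.79, -4.02, 0, 0],
  "grip_force": 60
}}

```text
t: 0.72
tcp_pos: [0.4131, -0.3087, 0.1521]
tool_rot: [-0.69, -0.155, 0.69, -0.153]
force: [-0.0, -0.3, 0.0]
finger_gap: 1.002
```

```bash
python3 - <<'E'
from h import *
m=wm(); s=sense(); print(s["t"],s["tcp_pos"],abs(np.array(s["qd"])).max()); print({k:v for k,v in m.items()})
cv2.imwrite("pics/w1.png",snapshot("wrist"))
E
```

```text
0.725 [ 0.413053   -0.30870949  0.15208626] 0.7619393098080764
{'vertical_fov': 65.70646984690485, 'cx': 318.65332896666916, 'cy': 200.2063293948394, 'R': array([[ 0.42489048, -0.90524218, -0.00216378],
       [-0.85536761, -0.40226119,  0.3263927 ],
       [-0.29633484, -0.13683032, -0.94523178]]), 't': array([-0.45601861,  0.21141754,  0.38657808]), 'fish': 1}
```

View pics/w1.png

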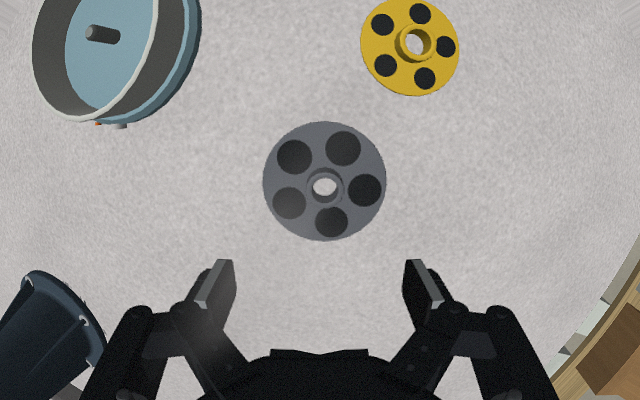

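The wrist view shows the grey collar at about (325,185) with disc centre (324,181), the yellow collar (415,42) and the post tip (91,33).

```bash
cat >> h.py <<'E'
def ell(m,im,mask,c,r,z,name=""):
    w=np.zeros(im.shape[:2],np.uint8); cv2.circle(w,c,r,255,-1)
    cs,_=cv2.findContours((mask.astype(np.uint8)*255)&w,cv2.RETR_EXTERNAL,cv2.CHAIN_APPROX_NONE); c=max(cs,key=cv2.contourArea)
    h=cv2.convexHull(c)[:,0]; 
    P=np.array([at(m,u,v,z)[:2] for u,v in cv2.convexHull(c)[:,0]]).astype(np.float32)
    (x,y),ax,_=cv2.fitEllipse(P); print(name,"centre",round(x,4),round(y,4),"dia mm",np.round(np.array(ax)*1e3,1)); return x,y
E
python3 - <<'E'
from h import *
R=np.array([[0.42489048,-0.90524218,-0.00216378],[-0.85536761,-0.40226119,0.3263927],[-0.29633484,-0.13683032,-0.94523178]])
m=dict(vertical_fov=65.70646984690485,cx=318.65332896666916,cy=200.2063293948394,R=R,t=np.array([-0.45601861,0.21141754,0.38657808]),fish=1)
im=cv2.imread("pics/w1.png"); hsv=cv2.cvtColor(im,cv2.COLOR_BGR2HSV); H,S,V=[hsv[...,i].astype(int) for i in range(3)]
ell(m,im,V<135,(324,181),70,.004,"wide")
ell(m,im,(H>15)&(H<35)&(S>110),(412,46),62,.004,"narrow")
print("wide collar",at(m,325,185,.024),"narrow",at(m,415,41,.024),"post",at(m,91,33,.066))
E
```

```text
wide centre 0.4154 -0.3149 dia mm [122.7 123.1]
narrow centre 0.575 -0.3304 dia mm [98.7 98.9]
wide collar [ 0.41981766 -0.31315957  0.024     ] narrow [ 0.57410908 -0.3278865   0.024     ] post [ 0.47287662 -0.06071422  0.066     ]
```

Call:
{"name": "step_arm", "arguments": {
  "increments": [1.0, 0.1, 0, 0, 0, 2.0, 0.1, 0, 0, 0, 2.35, 0.1, 0, 0, 0, 2.35, 0.1, 0, 0, 0, 2.35, 0.1, 0, 0, 0]
}}

```text
t: 1.4
tcp_pos: [0.416, -0.3062, 0.01]
tool_rot: [-0.69, -0.159, 0.69, -0.151]
force: [-0.2, -0.5, 1.2]
finger_gap: 1.002
```

Call:
{"name": "step_arm", "arguments": {
  "increments": [0, 0, 0, 0, 1, 0, 0, 0, 0, 1, 0, 0, 0, 0, 1, 0, 0, 0, 0, 1, 0, 0, 0, 0, 1]
}}

```text
t: 2.02
tcp_pos: [0.4166, -0.3071, 0.0115]
tool_rot: [0.69, 0.158, -0.69, 0.152]
force: [-1.1, -0.2, 9.0]
finger_gap: 0.393
```

Call:
{"name": "step_arm", "arguments": {
  "increments": [-0.3, 0, 0, 0, 1, -1.0, 0, 0, 0, 1, -2.0, 0, 0, 0, 1, -2.3, 0, 0, 0, 1, -2.3, 0, 0, 0, 1]
}}

```text
t: 2.65
tcp_pos: [0.4174, -0.3087, 0.1512]
tool_rot: [0.691, 0.157, -0.689, 0.154]
force: [0.1, 0.4, -1.8]
finger_gap: 0.394
```

```bash
python3 - <<'E'
from h import *
m=wm(); s=sense(); print(s["t"],s["tcp_pos"],s["force"],abs(np.array(s["qd"])).max()); print(delta([.472,-.058,.155]), Ro.from_quat(s["tool_rot"]).as_matrix().round(3))
im=snapshot("wrist"); cv2.imwrite("pics/w2.png",im); 
p=at(m,91,33,.066); import json
json.dump({k:np.array(v).tolist() for k,v in m.items()},open("pics/w2.json","w"))
E
```

```text
2.65 [ 0.41737002 -0.30866534  0.15116713] [ 0.11742974  0.44664737 -1.79639609] 0.04915439188554706
[-0.04359157 -3.38534539 -2.6123303 ] [[ 0.002  0.428 -0.904]
 [ 0.005 -0.904 -0.428]
 [-1.    -0.003 -0.003]]
```

View pics/w2.png

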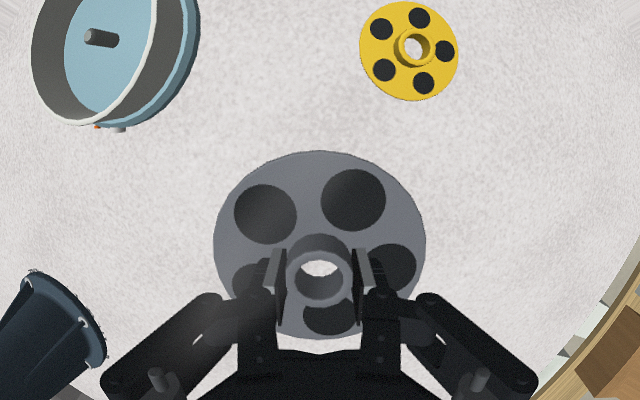

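Rack held level: collar top at about (319,281), post tip (89,36). I'll find the rack's offset to the tool and the post position.

```bash
python3 - <<'E'
from h import *
import json
m=json.load(open("pics/w2.json")); im=cv2.imread("pics/w2.png"); hsv=cv2.cvtColor(im,cv2.COLOR_BGR2HSV); H,S,V=[hsv[...,i].astype(int) for i in range(3)]
print("collar",at(m,319,281,.1637))
# disc edge points, by hand-free: upper arc of disc
pts=[]
for a in np.radians(np.arange(180,361,6)):
    for r in range(70,130):
        u,v=320+r*np.cos(a),243+r*np.sin(a)
        if V[int(v),int(u)]>150: pts.append(at(m,u-np.cos(a)*.5,v-np.sin(a)*.5,.1437)[:2]); break
P=np.array(pts); A=np.c_[2*P,np.ones(len(P))]; c=np.linalg.lstsq(A,(P**2).sum(1),rcond=None)[0]; print("disc",c[:2],"r",np.sqrt(c[2]+c[:2]@c[:2]),len(P))
print("post",at(m,89,36,.066))
ell(m,im,(H>15)&(H<35)&(S>110),(412,46),62,.004,"narrow")
# post base where it meets floor, rim points
print("post base",at(m,119,40,.024))
E
```

```text
collar [ 0.41354659 -0.3122008   0.1637    ]
disc [ 0.41438349 -0.31203994] r 0.06119756231928598 31
post [ 0.4734155  -0.05934023  0.066     ]
narrow centre 0.575 -0.3305 dia mm [98.5 99. ]
post base [ 0.47546403 -0.06423259  0.024     ]
```

Call:
{"name": "step_arm", "arguments": {
  "increments": [0, -3.38, -1.35, 0, 1, 0, -3.38, -1.35, 0, 1, 0, -3.38, -1.35, 0, 1, 0, -3.38, -1.35, 0, 1, 0, -3.38, -1.35, 0, 1]
}}

```text
t: 3.32
tcp_pos: [0.4007, -0.087, 0.15]
tool_rot: [-0.688, -0.16, 0.691, -0.153]
force: [0.1, -0.8, -1.0]
finger_gap: 0.397
```

```bash
cat >> h.py <<'E'
import json
def shot(n):
    m=wm(); s=sense(); print(s["t"],np.round(s["tcp_pos"],4),np.round(s["force"],1),"qd",abs(np.array(s["qd"])).max().round(3))
    im=snapshot("wrist"); cv2.imwrite(f"pics/{n}.png",im); json.dump({k:np.array(v).tolist() for k,v in m.items()},open(f"pics/{n}.json","w")); return m,im
E
python3 -c "
from h import *
shot('w3')"
```

```text
3.325 [ 0.4007 -0.087   0.15  ] [ 0.1 -0.8 -1. ] qd 0.06
```

View pics/w3.png

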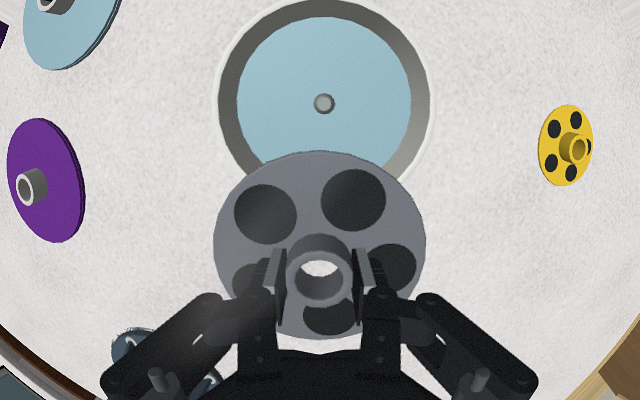

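The post tip is at (324,103) ahead of the held rack, with collar top at (319,280).

```bash
python3 - <<'E'
from h import *
m=json.load(open("pics/w3.json")); s=sense()
T=np.array(s["tcp_pos"])
post=at(m,324,103,.066); rack=at(m,319,280.5,T[2]+.0125)
print("post",post,"base",at(m,324.5,106,.055),"rack",rack, "off",rack-T)
im=cv2.imread("pics/w3.png"); V=im.astype(int).min(2)
# bowl rim inner edge: floor/dark wall -> white ring, upper arc
pts=[]
for a in np.radians(np.arange(165,376,5)):
    for r in range(84,125):
        u,v=324+r*np.cos(a),100+r*np.sin(a)
        if 0<=v<400 and V[int(v),int(u)]>165: pts.append(at(m,u,v,.076)[:2]); break
P=np.array(pts); A=np.c_[2*P,np.ones(len(P))]
for _ in range(3):
    c=np.linalg.lstsq(A,(P**2).sum(1),rcond=None)[0]; r=np.sqrt(c[2]+c[:2]@c[:2]); e=abs(np.hypot(*(P-c[:2]).T)-r); k=e<max(.0015,np.median(e)*2); P=P[k];A=A[k]
print("rim",c[:2],"r",r,len(P))
print(delta([*(T[:2]+post[:2]-rack[:2]),.15]))
E
```

```text
post [ 0.47378963 -0.05685464  0.066     ] base [ 0.47170972 -0.05835493  0.055     ] rack [ 0.39740813 -0.0904276   0.16276446] off [-0.0046948  -0.00161064  0.0125    ]
rim [ 0.47351377 -0.05706153] r 0.07642345277709396 39
[ 0.00490377  0.0428899  -1.3899079 ]
```

Call:
{"name": "step_arm", "arguments": {
  "increments": [0, 0.05, -1.39, 0, 1, 0, 0.05, -1.39, 0, 1, 0.4, 0.05, -1.39, 0, 1, 0.7, 0.05, -1.39, 0, 1, 0.7, 0.05, -1.39, 0, 1]
}}

```text
t: 4.0
tcp_pos: [0.4778, -0.0562, 0.1065]
tool_rot: [-0.688, -0.159, 0.691, -0.152]
force: [0.3, -0.3, -1.1]
finger_gap: 0.391
```

Call:
{"name": "step_arm", "arguments": {
  "increments": [0.3, -0.02, 0, 0, 1, 0.5, -0.02, 0, 0, 1, 0.65, -0.02, 0, 0, 1, 0.75, -0.02, 0, 0, 1, 0.75, -0.02, 0, 0, 1]
}}

```text
t: 4.62
tcp_pos: [0.4769, -0.0547, 0.0613]
tool_rot: [-0.688, -0.159, 0.692, -0.152]
force: [-0.6, 0.4, -0.8]
finger_gap: 0.391
```

Underside is now below the post tip with no contact force, so it is threaded.

Call:
{"name": "step_arm", "arguments": {
  "increments": [0.2, 0, 0, 0, 1, 0.35, 0, 0, 0, 1, 0.43, 0, 0, 0, 1, 0.45, 0, 0, 0, 1, 0.45, 0, 0, 0, 1]
}}

```text
t: 5.25
tcp_pos: [0.4763, -0.0542, 0.0354]
tool_rot: [-0.688, -0.159, 0.692, -0.152]
force: [-3.2, 0.3, 12.7]
finger_gap: 0.398
```

Call:
{"name": "step_arm", "arguments": {
  "increments": [0, 0, 0, 0, 0, 0, 0, 0, 0, 0, -0.1, 0, 0, 0, 0, -0.8, 0, 0, 0, 0, -1.9, 0, 0, 0, 0]
}}

```text
t: 5.88
tcp_pos: [0.476, -0.055, 0.1458]
tool_rot: [-0.686, -0.16, 0.693, -0.151]
force: [2.2, -0.3, 0.6]
finger_gap: 1.001
```

```bash
python3 -c "
from h import *
shot('w4'); print(delta([.575,-.3305,.13]))"
```

```text
5.875 [ 0.476  -0.055   0.1458] [ 2.2 -0.3  0.6] qd 1.297
[0.37454159 4.80125274 0.54736356]
```

View pics/w4.png

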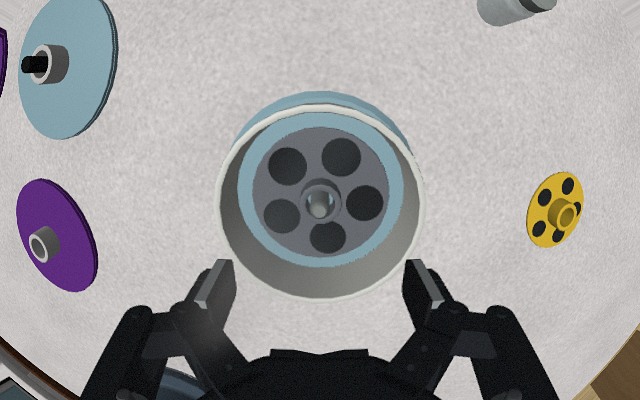

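Wide rack lies centred on the post inside the bowl. On to the yellow rack.

Call:
{"name": "step_arm", "arguments": {
  "increments": [0.3, 4.8, 0.55, 0, 0, 0.3, 4.8, 0.55, 0, 0, 0.3, 4.8, 0.55, 0, 0, 0.3, 4.8, 0.55, 0, 0, 0.3, 4.8, 0.55, 0, 0]
}}

```text
t: 6.55
tcp_pos: [0.5754, -0.3337, 0.1343]
tool_rot: [0.692, 0.156, -0.688, 0.154]
force: [0.0, 0.7, -0.0]
finger_gap: 1.003
```

```bash
python3 - <<'E'
from h import *
m,im=shot('w5'); hsv=cv2.cvtColor(im,cv2.COLOR_BGR2HSV); H,S,V=[hsv[...,i].astype(int) for i in range(3)]
mk=(H>15)&(H<35)&(S>110); v,u=np.nonzero(mk); c=(int(np.median(u)),int(np.median(v))); print(c,mk.sum())
x,y=ell(m,im,mk,c,120,.004,"narrow"); print(delta([x,y,.011]), Ro.from_quat(sense()["tool_rot"]).as_matrix().round(3))
E
```

```text
6.55 [ 0.5754 -0.3337  0.1343] [ 0.   0.7 -0. ] qd 0.655
(333, 202) 8592
narrow centre 0.5754 -0.3305 dia mm [98.6 99. ]
[ 2.05615985 -0.16234069 -0.01719412] [[ 0.009  0.426 -0.905]
 [-0.002 -0.905 -0.426]
 [-1.     0.005 -0.007]]
```

Call:
{"name": "step_arm", "arguments": {
  "increments": [1.0, -0.1, 0, 0, 0, 1.8, -0.1, 0, 0, 0, 2.03, -0.1, 0, 0, 0, 2.03, -0.1, 0, 0, 0, 2.03, -0.1, 0, 0, 0]
}}

```text
t: 7.22
tcp_pos: [0.5775, -0.3353, 0.0148]
tool_rot: [0.694, 0.152, -0.686, 0.157]
force: [0.3, 0.1, 0.7]
finger_gap: 1.006
```

Call:
{"name": "step_arm", "arguments": {
  "increments": [0, 0, 0, 0, 1, 0, 0, 0, 0, 1, 0, 0, 0, 0, 1, 0, 0, 0, 0, 1, 0, 0, 0, 0, 1]
}}

```text
t: 7.85
tcp_pos: [0.5778, -0.3353, 0.0164]
tool_rot: [0.694, 0.152, -0.686, 0.157]
force: [-1.8, 0.9, 6.3]
finger_gap: 0.386
```

Call:
{"name": "step_arm", "arguments": {
  "increments": [-0.3, 0, 0, 0, 1, -1.0, 0, 0, 0, 1, -2.0, 0, 0, 0, 1, -2.4, 0, 0, 0, 1, -2.4, 0, 0, 0, 1]
}}

```text
t: 8.48
tcp_pos: [0.5774, -0.3358, 0.164]
tool_rot: [0.695, 0.15, -0.684, 0.159]
force: [-0.5, 1.0, -0.9]
finger_gap: 0.385
```

```bash
python3 - <<'E'
from h import *
m,im=shot('w6'); T=np.array(sense()["tcp_pos"]); R=Ro.from_quat(sense()["tool_rot"]).as_matrix()
hsv=cv2.cvtColor(im,cv2.COLOR_BGR2HSV); H,S,V=[hsv[...,i].astype(int) for i in range(3)]
mk=((H>15)&(H<35)&(S>110)).astype(np.uint8); mk[:,:200]=0;mk[:,440:]=0
n,l,st,_=cv2.connectedComponentsWithStats(mk); l0=1+st[1:,4].argmax()
pts=[]
for u in range(200,440,4):
    v=np.nonzero(l[:,u]==l0)[0]
    if len(v) and v[0]<250: pts.append(at(m,u,v[0],T[2]-.0075)[:2])
P=np.array(pts); A=np.c_[2*P,np.ones(len(P))]; c=np.linalg.lstsq(A,(P**2).sum(1),rcond=None)[0]
print("disc off tcp",c[:2]-T[:2],"tool",R.T@np.r_[c[:2]-T[:2],0],"r",np.sqrt(c[2]+c[:2]@c[:2]),len(P))
E
```

```text
8.475 [ 0.5774 -0.3358  0.164 ] [-0.5  1.  -0.9] qd 0.058
disc off tcp [ 0.00285129 -0.00170659] tool [ 5.18745919e-05  2.75968064e-03 -1.85034271e-03] r 0.048561678495794416 42
```

View pics/w6.png

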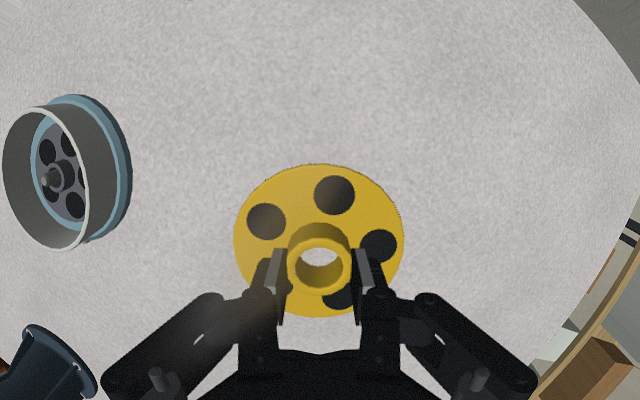

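The yellow rack is held well: collar at (319,265). Carrying it over the post.

Call:
{"name": "step_arm", "arguments": {
  "increments": [-0.08, -4.96, -0.39, 0, 1, -0.08, -4.96, -0.39, 0, 1, -0.08, -4.96, -0.39, 0, 1, -0.08, -4.96, -0.39, 0, 1, -0.08, -4.96, -0.39, 0, 1]
}}

```text
t: 9.15
tcp_pos: [0.4672, -0.0529, 0.1615]
tool_rot: [0.693, 0.152, -0.687, 0.157]
force: [0.0, -0.2, -1.6]
finger_gap: 0.381
```

```bash
python3 -c "
from h import *
s=sense();print(s['tcp_pos'],delta([.471,-.056,.105]),Ro.from_quat(s['tool_rot']).as_matrix().round(3))"
```

```text
[ 0.46722515 -0.05289798  0.16147527] [ 0.94201866  0.06616674 -0.02853112] [[ 0.009  0.427 -0.904]
 [-0.004 -0.904 -0.427]
 [-1.     0.008 -0.007]]
```

Call:
{"name": "step_arm", "arguments": {
  "increments": [0.4, 0.07, -0.03, 0, 1, 0.8, 0.07, -0.03, 0, 1, 0.94, 0.07, -0.03, 0, 1, 0.94, 0.07, -0.03, 0, 1, 0.94, 0.07, -0.03, 0, 1]
}}

```text
t: 9.78
tcp_pos: [0.4714, -0.0564, 0.1053]
tool_rot: [0.693, 0.152, -0.687, 0.157]
force: [0.4, 0.1, -0.6]
finger_gap: 0.382
```

Call:
{"name": "step_arm", "arguments": {
  "increments": [0.2, 0, 0, 0, 1, 0.35, 0, 0, 0, 1, 0.45, 0, 0, 0, 1, 0.5, 0, 0, 0, 1, 0.5, 0, 0, 0, 1]
}}

```text
t: 10.4
tcp_pos: [0.4716, -0.0565, 0.0751]
tool_rot: [0.693, 0.152, -0.687, 0.157]
force: [0.4, -0.2, -0.4]
finger_gap: 0.383
```

Underside is about 7 mm below the tip with no resistance.

Call:
{"name": "step_arm", "arguments": {
  "increments": [0.1, 0, 0, 0, 1, 0.17, 0, 0, 0, 1, 0.2, 0, 0, 0, 1, 0.22, 0, 0, 0, 1, 0.22, 0, 0, 0, 1]
}}

```text
t: 11.02
tcp_pos: [0.4717, -0.0566, 0.0641]
tool_rot: [0.693, 0.152, -0.687, 0.157]
force: [-4.1, 0.3, 23.4]
finger_gap: 0.383
```

Call:
{"name": "step_arm", "arguments": {
  "increments": [-0.05, 0, 0, 0, 0, -0.05, 0, 0, 0, 0, -0.1, 0, 0, 0, 0, -0.8, 0, 0, 0, 0, -1.9, 0, 0, 0, 0]
}}

```text
t: 11.65
tcp_pos: [0.4692, -0.0557, 0.174]
tool_rot: [0.692, 0.153, -0.688, 0.156]
force: [2.0, -0.1, 0.3]
finger_gap: 1.001
```

```bash
python3 - <<'E'
from h import *
m,im=shot('w7'); hsv=cv2.cvtColor(im,cv2.COLOR_BGR2HSV); H,S,V=[hsv[...,i].astype(int) for i in range(3)]
mk=(H>15)&(H<35)&(S>110); v,u=np.nonzero(mk); c=(int(np.median(u)),int(np.median(v)))
ell(m,im,mk,c,150,.052,"narrow")
print(delta([.4836,.2735,.19]))
# lids
b=(H>85)&(H<115)&(S>40); b[:,200:]=0; 
E
```

```text
11.65 [ 0.4692 -0.0557  0.174 ] [ 2.  -0.1  0.3] qd 1.334
narrow centre 0.4722 -0.0579 dia mm [99.1 99.6]
[-0.17720901 -4.90878498 -2.50179499]
```

View pics/w7.png

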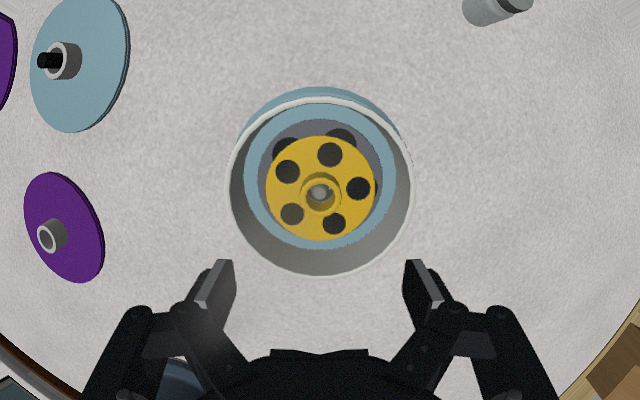

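Yellow disc is at (0.472,-0.058); its diameter of 99 mm at the home height confirms it is seated. Now to the lids.

Call:
{"name": "step_arm", "arguments": {
  "increments": [-0.1, -4.9, -2.5, 0, 0, -0.1, -4.9, -2.5, 0, 0, -0.1, -4.9, -2.5, 0, 0, -0.1, -4.9, -2.5, 0, 0, -0.1, -4.9, -2.5, 0, 0]
}}

```text
t: 12.32
tcp_pos: [0.483, 0.2581, 0.1845]
tool_rot: [0.696, 0.15, -0.683, 0.16]
force: [0.8, -0.6, -0.2]
finger_gap: 1.001
```

Call:
{"name": "step_arm", "arguments": {
  "increments": [0, -0.1, 0, 0, 0, 0, -0.1, 0, 0, 0, 0, -0.1, 0, 0, 0, 0, -0.1, 0, 0, 0, 0, -0.1, 0, 0, 0]
}}

```text
t: 12.95
tcp_pos: [0.4807, 0.2624, 0.1844]
tool_rot: [0.696, 0.15, -0.684, 0.159]
force: [-0.8, 0.2, 0.1]
finger_gap: 1.002
```

```bash
python3 - <<'E'
from h import *
m,im=shot('w8'); hsv=cv2.cvtColor(im,cv2.COLOR_BGR2HSV); H,S,V=[hsv[...,i].astype(int) for i in range(3)]
mk=(H>85)&(H<115)&(S>40); v,u=np.nonzero(mk); c=(int(np.median(u)),int(np.median(v))); print(c)
mk[260:]=False
ell(m,im,mk,c,150,.021,"lid")
print(Ro.from_quat(sense()["tool_rot"]).as_matrix().round(3))
E
```

```text
12.95 [0.4807 0.2624 0.1844] [-0.8  0.2  0.1] qd 0.008
(342, 175)
lid centre 0.486 0.2739 dia mm [173.7 174. ]
[[ 0.021  0.426 -0.904]
 [-0.009 -0.905 -0.426]
 [-1.     0.017 -0.015]]
```

View pics/w8.png

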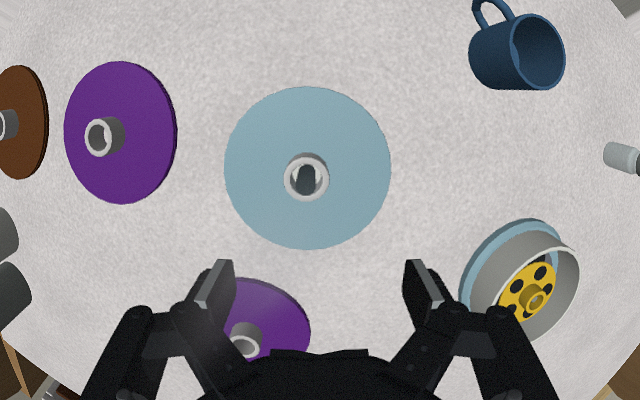

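The stem tip is around (306,187), the collar top (306,180) and the lid disc is clean.

```bash
python3 - <<'E'
from h import *
m=json.load(open("pics/w8.json")); im=cv2.imread("pics/w8.png")
print("collar",at(m,306,180,.049),"stemtip",at(m,305.5,187,.071))
V=im.max(2); sub=V[160:205,285:330]; v,u=np.nonzero(sub<70); print(u.min()+285,u.max()+285,v.min()+160,v.max()+160,len(u))
for p in [(.485,.273)]: print(delta([*p,.1]),delta([*p,.053]))
E
```

```text
collar [0.48539736 0.27348667 0.049     ] stemtip [0.48488683 0.2732111  0.071     ]
297 314 165 182 191
[ 1.40663552 -0.14910655 -0.11796899] [ 2.18976745 -0.16242384 -0.10621597]
```

Call:
{"name": "step_arm", "arguments": {
  "increments": [0.7, -0.15, -0.12, 0, 0, 1.4, -0.15, -0.12, 0, 0, 1.9, -0.16, -0.11, 0, 0, 2.17, -0.16, -0.11, 0, 0, 2.17, -0.16, -0.11, 0, 0],
  "grip_force": 90
}}

```text
t: 13.62
tcp_pos: [0.485, 0.2726, 0.0535]
tool_rot: [0.696, 0.149, -0.684, 0.159]
force: [0.2, 1.0, -0.4]
finger_gap: 1.002
```

Call:
{"name": "step_arm", "arguments": {
  "increments": [0.02, 0, 0, 0, 0.5, 0.02, 0, 0, 0, 1, 0.02, 0, 0, 0, 1, 0.02, 0, 0, 0, 1, 0.02, 0, 0, 0, 1]
}}

```text
t: 14.25
tcp_pos: [0.4852, 0.2731, 0.0533]
tool_rot: [0.696, 0.15, -0.684, 0.159]
force: [-1.6, 0.8, 5.8]
finger_gap: 0.172
```

Call:
{"name": "step_arm", "arguments": {
  "increments": [0, 0, 0, 0, 1, 0, 0, 0, 0, 1, -0.1, 0, 0, 0, 1, -0.3, 0, 0, 0, 1, -0.5, 0, 0, 0, 1]
}}

```text
t: 14.88
tcp_pos: [0.4843, 0.2733, 0.0839]
tool_rot: [0.696, 0.15, -0.684, 0.159]
force: [-0.1, 0.8, -5.9]
finger_gap: 0.172
```

Both lids are lifted (about 5.3 N). Raise, then measure the lid in the grip.

Call:
{"name": "step_arm", "arguments": {
  "increments": [-0.3, 0, 0, 0, 1, -0.7, 0, 0, 0, 1, -1.1, 0, 0, 0, 1, -1.3, 0, 0, 0, 1, -1.3, 0, 0, 0, 1]
}}

```text
t: 15.5
tcp_pos: [0.4832, 0.2741, 0.1629]
tool_rot: [0.697, 0.15, -0.683, 0.159]
force: [0.8, -0.3, -5.7]
finger_gap: 0.17
```

```bash
python3 - <<'E'
from h import *
m,im=shot('w9'); s=sense(); T=np.array(s["tcp_pos"]); R=Ro.from_quat(s["tool_rot"]).as_matrix()
hsv=cv2.cvtColor(im,cv2.COLOR_BGR2HSV); H,S,V=[hsv[...,i].astype(int) for i in range(3)]
mk=((H>85)&(H<115)&(S>40)).astype(np.uint8); mk=cv2.morphologyEx(mk,cv2.MORPH_OPEN,np.ones((5,5)))
n,l,st,ce=cv2.connectedComponentsWithStats(mk); l0=1+st[1:,4].argmax(); print(st[l0])
pts=[];z=T[2]-.053+.021
for u in range(st[l0][0]+3,st[l0][0]+st[l0][2]-3,4):
    v=np.nonzero(l[:,u]==l0)[0]
    if v[0]<260: pts.append(at(m,u,v[0],z)[:2])
P=np.array(pts); A=np.c_[2*P,np.ones(len(P))]; c=np.linalg.lstsq(A,(P**2).sum(1),rcond=None)[0]
print("lid off tcp",c[:2]-T[:2],"tool",R.T@np.r_[c[:2]-T[:2],0],"r",np.sqrt(c[2]+c[:2]@c[:2]),len(P))
print(delta([.4736,-.057,.175])); print(R.round(3))
E
```

```text
15.5 [0.4832 0.2741 0.1629] [ 0.8 -0.3 -5.7] qd 0.031
[  186    89   264   211 38759]
lid off tcp [ 0.00230252 -0.00071602] tool [ 5.15948965e-05  1.62727418e-03 -1.77864860e-03] r 0.08708023044160197 65
[-0.17130517  4.92997502  2.47884457]
[[ 0.02   0.425 -0.905]
 [-0.009 -0.905 -0.426]
 [-1.     0.016 -0.014]]
```

View pics/w9.png

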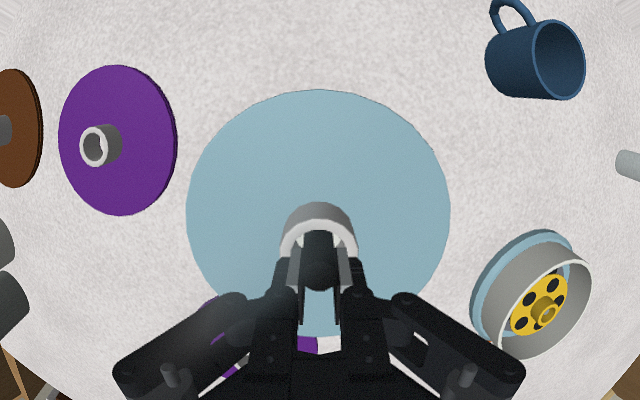

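Lid is level in the grip, stem between the pads at (318,260). Carry it to the bowl at moderate speed.

Call:
{"name": "step_arm", "arguments": {
  "increments": [0, 0.5, 0.25, 0, 1, 0, 1.2, 0.6, 0, 1, 0, 1.9, 0.95, 0, 1, 0, 2.5, 1.25, 0, 1, 0, 2.8, 1.4, 0, 1]
}}

```text
t: 16.18
tcp_pos: [0.4771, 0.0841, 0.1625]
tool_rot: [0.695, 0.149, -0.685, 0.158]
force: [1.0, 0.5, -5.1]
finger_gap: 0.171
```

```bash
python3 -c "
from h import *
s=sense();print(s['tcp_pos'],delta([.472,-.056,.165]))"
```

```text
[0.4770715  0.08411104 0.16251441] [-0.02173231  2.08003814  1.0653235 ]
```

Call:
{"name": "step_arm", "arguments": {
  "increments": [0, 0.6, 0.3, 0, 1, 0, 1.2, 0.62, 0, 1, 0, 1.8, 0.92, 0, 1, 0, 2.08, 1.07, 0, 1, 0, 2.08, 1.07, 0, 1]
}}

```text
t: 16.8
tcp_pos: [0.4714, -0.0574, 0.1629]
tool_rot: [0.695, 0.148, -0.686, 0.157]
force: [0.1, 0.4, -5.1]
finger_gap: 0.17
```

```bash
python3 - <<'E'
from h import *
s=sense();print(s['tcp_pos'],delta([.472,-.056,.131]))
T=np.array(s["tcp_pos"])
m=camera_model("top"); im=snapshot("top"); cv2.imwrite("pics/top1.png",im)
E
```

```text
[ 0.47144479 -0.05738745  0.16288264] [ 0.53123699 -0.02473098 -0.01256566]
```

Call:
{"name": "step_arm", "arguments": {
  "increments": [0.15, -0.02, -0.01, 0, 1, 0.3, -0.02, -0.01, 0, 1, 0.45, -0.02, -0.01, 0, 1, 0.53, -0.02, -0.01, 0, 1, 0.53, -0.02, -0.01, 0, 1]
}}

```text
t: 17.48
tcp_pos: [0.4714, -0.055, 0.1306]
tool_rot: [0.695, 0.149, -0.686, 0.157]
force: [-1.4, -0.6, -4.7]
finger_gap: 0.168
```

Call:
{"name": "step_arm", "arguments": {
  "increments": [0.04, 0, 0, 0, 1, 0.08, 0, 0, 0, 1, 0.11, 0, 0, 0, 1, 0.14, 0, 0, 0, 1, 0.14, 0, 0, 0, 1]
}}

```text
t: 18.1
tcp_pos: [0.4715, -0.0551, 0.1221]
tool_rot: [0.695, 0.149, -0.686, 0.156]
force: [-0.3, -0.0, -5.6]
finger_gap: 0.168
```

Call:
{"name": "step_arm", "arguments": {
  "increments": [0.02, 0, 0, 0, 1, 0.03, 0, 0, 0, 1, 0.04, 0, 0, 0, 1, 0.05, 0, 0, 0, 1, 0.05, 0, 0, 0, 1]
}}

```text
t: 18.73
tcp_pos: [0.4718, -0.0554, 0.1213]
tool_rot: [0.695, 0.149, -0.686, 0.157]
force: [-4.5, -0.1, 16.2]
finger_gap: 0.168
```

Seated exactly at the predicted height (0.1213). Relax and release the stem.

Call:
{"name": "step_arm", "arguments": {
  "increments": [-0.02, 0, 0, 0, 1, -0.03, 0, 0, 0, 1, -0.03, 0, 0, 0, 0, -0.03, 0, 0, 0, 0, -0.03, 0, 0, 0, 0]
}}

```text
t: 19.35
tcp_pos: [0.4721, -0.0554, 0.1232]
tool_rot: [0.695, 0.149, -0.685, 0.157]
force: [0.3, 0.1, 0.3]
finger_gap: 0.799
```

Call:
{"name": "step_arm", "arguments": {
  "increments": [0, 0, 0, 0, 0, -0.4, 0, 0, 0, 0, -0.8, 0, 0, 0, 0, -1.0, 0, 0, 0, 0, -1.0, 0, 0, 0, 0]
}}

```text
t: 19.98
tcp_pos: [0.4716, -0.0551, 0.1838]
tool_rot: [0.696, 0.148, -0.685, 0.158]
force: [0.8, -0.0, -0.8]
finger_gap: 1.0
```

```bash
python3 - <<'E'
from h import *
m,im=shot('w10'); s=sense(); hsv=cv2.cvtColor(im,cv2.COLOR_BGR2HSV); H,S,V=[hsv[...,i].astype(int) for i in range(3)]
mk=(H>85)&(H<115)&(S>40); v,u=np.nonzero(mk); c=(int(np.median(u)),int(np.median(v)));print(c)
mk[255:,:235]=0; mk[255:,400:]=0
ell(m,im,mk,c,170,.089,"lid")
E
```

```text
19.975 [ 0.4716 -0.0551  0.1838] [ 0.8 -0.  -0.8] qd 0.025
(314, 213)
lid centre 0.473 -0.054 dia mm [173.8 174.8]
```

View pics/w10.png

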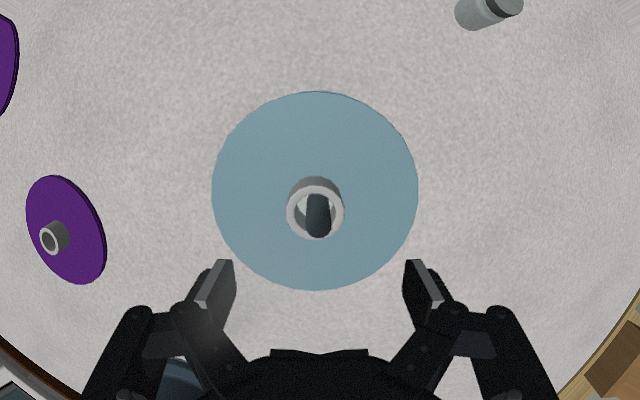

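Lids sit centred on the bowl, with the stem at (319,220) inside the collar (315,208). Descend to the collar on the same axis.

Call:
{"name": "step_arm", "arguments": {
  "increments": [0.5, 0, 0, 0, 0, 1.0, -0.02, 0.01, 0, 0, 1.3, -0.02, 0.01, 0, 0, 1.43, -0.02, 0.01, 0, 0, 1.43, -0.02, 0.01, 0, 0],
  "grip_force": 50
}}

```text
t: 20.65
tcp_pos: [0.4709, -0.0547, 0.0966]
tool_rot: [0.695, 0.149, -0.686, 0.157]
force: [0.4, -1.3, 0.9]
finger_gap: 0.998
```

Call:
{"name": "step_arm", "arguments": {
  "increments": [0, 0, 0, 0, 0.3, 0, 0, 0, 0, 0.45, 0, 0, 0, 0, 1, 0, 0, 0, 0, 1, 0, 0, 0, 0, 1]
}}

```text
t: 21.28
tcp_pos: [0.4712, -0.0548, 0.0976]
tool_rot: [0.695, 0.149, -0.686, 0.157]
force: [-1.1, -0.4, 4.4]
finger_gap: 0.486
```

Call:
{"name": "step_arm", "arguments": {
  "increments": [-0.05, 0, 0, 0, 1, -0.15, 0, 0, 0, 1, -0.3, 0.01, 0, 0, 1, -0.5, 0.01, -0.01, 0, 1, -0.7, 0.02, -0.01, 0, 1]
}}

```text
t: 21.9
tcp_pos: [0.4717, -0.0552, 0.1406]
tool_rot: [0.695, 0.149, -0.685, 0.157]
force: [-0.6, -0.3, -2.3]
finger_gap: 0.49
```

Call:
{"name": "step_arm", "arguments": {
  "increments": [-0.3, 0.01, 0, 0, 1, -0.7, 0.02, -0.01, 0, 1, -1.2, 0.03, -0.02, 0, 1, -1.5, 0.03, -0.02, 0, 1, -1.5, 0.03, -0.02, 0, 1]
}}

```text
t: 22.52
tcp_pos: [0.473, -0.0558, 0.2324]
tool_rot: [0.696, 0.148, -0.684, 0.158]
force: [0.1, -0.1, -2.4]
finger_gap: 0.494
```

Call:
{"name": "step_arm", "arguments": {
  "increments": [0, 0, 0, 0, 1, 0, 0, 0, 0, 1, 0, 0, 0, 0, 1, 0, 0, 0, 0, 1, 0, 0, 0, 0, 1]
}}

```text
t: 23.15
tcp_pos: [0.4729, -0.0558, 0.2322]
tool_rot: [0.696, 0.148, -0.684, 0.158]
force: [0.4, 0.1, -3.2]
finger_gap: 0.488
```

```bash
python3 - <<'E'
from h import *
s=sense(); print(s["t"],s["tcp_pos"],s["force"],s["finger_gap"],abs(np.array(s["qd"])).max())
im=snapshot("scene"); cv2.imwrite("pics/end.png",cv2.resize(im[60:300,150:450],None,fx=2.4,fy=2.4))
E
```

```text
23.15 [ 0.47292472 -0.05582429  0.23217744] [ 0.43277223  0.12525441 -3.160197  ] 0.4877409675263846 0.0031261381117591233
```

The viewer limit is reached, so I'll check the last state from pixels.

```bash
python3 - <<'E'
from h import *
m=camera_model("scene"); im=snapshot("scene")
f=200/np.tan(np.radians(m["vertical_fov"])/2)
def pr(p):
    c=m["R"]@np.array(p)+m["t"]; return m["cx"]+f*c[0]/c[2],m["cy"]+f*c[1]/c[2]
for n,z in [("inner disc edge top",.084),("stem mid",.112),("stem tip",.139),("outer plate",.222),("collar",.24)]:
    u,v=pr([.4736,-.057,z]); print(n,round(u),round(v),im[int(v),int(u)])
u,v=map(int,pr([.4736,-.057,.112])); V=im.max(2)
print(V[v-28:v+32:2,u-16:u+17:2])
E
```

```text
inner disc edge top 283 167 [51 55 54]
stem mid 282 160 [31 32 29]
stem tip 281 152 [31 35 33]
outer plate 279 128 [106 105 110]
collar 279 122 [112 110 114]
[[116 118 118 115 115 115 115 113 117 116 116 117 116 114 115 117 115]
 [113 116 117 118 118 116 117 115 116 117 118 117 116 113 114 116 116]
 [113 116 115 118 112 118 114 116 118 118 116 116 115 116 118 116 116]
 [117 112 118 116 114 117 117 119 115 115 115 116 116 118 117 114 108]
 [103 112 112 112 113 113 114 114 114 113 115 111 109 108 106 103 109]
 [100 100  96 101 103 105 102 110 108 102 103 104 113 112 115 123 132]
 [136 130 124 126 125 110 111 117 124 125 123 128 131 133 132 133 132]
 [135 138 137 137 136 135 135 135 133 135 134 134 132 134 132 133 134]
 [138 136 136 137 137 138 135 137 137 134 135 133 133 134 136 136 136]
 [136 137 138 138 136 135 136 134 133 133 136 134 133 134 132 134 135]
 [138 138 138 136 135 137 135 122  82  81 114 133 133 134 133 136 134]
 [138 137 135 136 139 136 138 107  21  27 104 133 134 136 134 133 134]
 [136 135 136 136 135 138 137 107  21  20  96 131 134 136 135 135 136]
 [135 136 136 134 1
[... 488 characters left out ...]
135 134 134 136 134 136 137 136 136 137 137 137 135 133 135]
 [136 134 134 135 136 136 134 135 137 135 136 137 136 138 137 136 138]
 [136 136 137 135 136 135 134 137 134 135 135 136 135 135 135 137 136]
 [121 132 135 137 135 137 135 136 135 135 137 137 137 135 135 134 132]
 [106 112 114 126 131 131 134 133 136 131 130 135 133 129 124 124 118]
 [ 95 103 112 115 116 115 114 121 122 121 126 124 122 128 122 122 118]
 [ 89  96 101 106 108 114 112 115 118 121 124 121 119 120 117 121 116]
 [ 91  95  99 104 104 110 109 114 115 117 118 116 119 119 119 119 116]
 [ 90  94  98 105 105 107 111 114 116 117 117 117 119 116 119 117 117]
 [ 89  97 100 107 107 107 111 114 114 116 116 114 119 118 119 117 118]]
```

Stem tip and base appear exactly where the seated lid projects, and the outer lid is clear above them.

```bash
python3 -c "
from h import *
print(sign_off()); s=sense(); print(s['t'],s['tcp_pos'],s['force'],s['finger_gap'])"
```

```text
the job is handed in; nothing more can be done
None
the job is handed in; nothing more can be done
```

The job is done and handed in at about 23 s. Sign-off reports no verdict, so this rests on my own checks.

- **Racks:** the wide grey rack, then the narrow yellow one, went down the post. Each met contact at its predicted height (tool at 35.4 and 64.1 mm). The wrist view showed both centred on the post, the yellow disc about 2 mm off the axis.
- **Lids:** I carried them nested by the stem and lowered them until they met the rim at 121.3 mm, as predicted, pressing with about 16 N. I then released the stem, gripped the white collar and lifted the outer lid alone.
- **Final state:** the outer lid is held still, with its collar point roughly 238 mm above the counter and the tool tilted about 0.02 rad. The load is about 2.4–3.2 N, consistent with that lid alone (2.2 N).
- **Inner lid:** in the scene picture the stem's tip and base lie on the pixels where the seated lid should project.

Two checks were weaker. The 12-picture viewer limit ran out, so that last check was on pixel values only. I also did not re-measure the mug, shaker and jar at the end; they looked standing in the last wrist views that showed the mug and shaker, and no path went near them.

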